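Shake out the candy balls, then hold up the tray level

ROBOT

A 7-joint arm with a two-finger parallel gripper is mounted at the origin on the work surface. World frame = base frame: x ahead of the robot, y to its left, z up, the work surface at z = 0. Lengths are in m, angles in rad, forces in N, time in s.
With the tool pointing down it reaches from about 0.4 to 0.875 m from the base axis. Payload 19.3 kg.
Tool frame: the origin (TCP) lies on the centre line of the jaws, within the pads' length; the fingertips stand 14 mm ahead of it and the grasp point (between the pads) lies 5 mm behind it; y points along the fingers, x is the direction in which the jaws open and shut, and the axes are right-handed (so a half turn about y gives the same grasp; the last joint's range is limited). The gripper opens to 85 mm and grips with 20 to 120 N. Pads are 22 mm wide; open, the fingers measure 114 mm over their backs; the gripper's body (76 mm by 85 mm) begins 54 mm behind the grasp point. The pads swing forward as they close: fully open they stand 13 mm farther back than shut.
Start: joints at [-0.07, 0.521, -0.036, 1.599, 0.021, 1.021, -0.113], TCP at [0.625, -0, 0.245] pointing down, gripper open.
Joint ranges: [-2.91, 2.91], [-0.3, 2.13], [-1.5, 1.42], [0.17, 2.43], [-1.26, 4.41], [0.16, 1.93], [-2.52, 2.52]. Speed limits (rad/s): [1.89, 1.89, 2.39, 2.39, 3.01, 3.01, 3.01].

INTERFACE

Orientations are given as [roll, pitch, yaw] about the fixed x, y, z axes, in that order (R = Rz(yaw) Ry(pitch) Rx(roll)).
In Python, from workcell import monitor, grab_frame, workorder gives the robot as it stands.
- The arm moves only by the tool drive_tool, never from a script. Its argument "steps" is one flat list of numbers, 5 for each row, row after row: the finger opening in mm, from 0 to 85.4, then the shift along the world's x, y, z in mm, then the turn about the world's z in degrees. In form: [fingers, tx, ty, tz, twist, fingers, tx, ty, tz, twist, ...]. A call has exactly 5 rows; each row shifts and turns the commanded pose from where the row before left it; what a row does not reach is not made up. A row lasts 1/12 s, in which the tool goes at most 41.7 mm and 7.16 degrees, less where a joint would pass 70% of its speed; a pose out of reach is approached as far as the arm can. A call is refused whole if a number of a shift passes 41.7 or a number of a turn 7.16, either way. A call with a gripper value outside its range is refused whole. The fingers move at their own pace and stop on an object; "grip_force" is the grip in N (left out, the last holds). Time passes only in rows, so rows that do not move let the fingers close, or fill a call up. It gives the time, the measured TCP pose, the force and the opening at its end, in the units of the state.
- monitor.observe(): the state, without advancing time (a new reading comes with each control period).
- grab_frame(name): name is "scene" or "side" or "wrist"; returns a dict with "frame" (384x512x3 uint8, red, green, blue), "vertical_fov" (degrees; the focal length in pixels is half the picture's height over the tangent of half this angle, whatever the lens; pixels are square), "cx", "cy" (the principal point, pixels), "k1" (the pictures are not rectified: a ray, as slopes to the right and down, at radius r is drawn at 1 + k1 r^2 times it, then the intrinsics apply), "xyz" and "orientation" of the camera in the world. Camera axes: x right, y down, z forward; pixel columns grow to the right and rows downward; lengths in m; the calibration is good to about 2 mm. A picture is of the moment at which its call begins. There is no depth.
- workorder.job_done(): hands the job in, once; it reports no verdict.
The state is a dict: "clock": time; "qpos": joint angles; "qd": joint speeds; "joint_efforts": joint torques, N m; "position": TCP position; "tool_rot": TCP orientation; "force": force on the tool from outside, world axes, zero at the start; "moment": the same for the moment, N m; "grip_width": finger opening in m.
Only numpy, scipy, OpenCV 4.12 (cv2) and the standard library are available. Lean on these libraries where they do the work, as an engineer would, in place of code of your own. Each camera call takes 0.05 s, during which the arm holds its last target. There are 200 camera calls.

TASK

Pick up the yellow shaker and shake its six candy balls out into the two-sided metal tray, so that all six lie in the tray with at least two on each side of its handle; do not touch the balls with the gripper, and stand the empty shaker upright back on the counter. Then take the tray by its dark wooden handle, lift it 10 cm clear of the counter without tipping it, and finish the program while still holding it there, steady and level, with the candies in it. Leave everything else on the counter where it is.

Things in the scene. Friction and masses are not known exactly. Their poses are not given: they have to be found in the camera images.
- shaker_center (a point): Centre (half-way up) of the loose yellow shaker: a straight open-topped channel 166 mm long (its own x), 32 mm wide (its y), 46 mm high, 0.16 kg, standing on the counter, z up. Pick it up across its 32 mm width at mid-length (plain parallel side walls, full height). The channel inside is 24 mm wide; three balls lie at each end.
- tray_center (a point): Middle of the loose aluminium tray, 36 mm above its underside (half-way up). 150 mm along its x, 210 mm along its y, outer walls 30 mm high and 4 mm thick, about 0.4 kg, standing on the counter. Its dark wooden handle lies along x over the middle: 90 mm long, 18 mm thick in y, from 33 to 73 mm above the underside; grip it across its thickness, from above, at mid-length (centre of mass below).
- shaker: The shaker; origin at the centre of its underside. Mid-floor is a 30 mm long slot, open below, as wide as the channel; from it the floor slopes 10 degrees DOWN to each end, so the balls stay while it is level and moved smoothly. Raising one end (turning it about its y by 23 to 35 degrees for half a second) rolls that end's three balls out through the slot; raising the other end, the others.
- tray: The tray; origin at the centre of its underside. Floor 4 mm thick. Under the handle a partition along x (6 mm thick, up to the handle) divides it into two open compartments, each about 142 mm (x) by 98 mm (y), centred 52 mm to its +y and -y side.
- candy0_center (a point): Centre of green hard-candy ball 0, 20 mm in diameter, 10 g; it rolls freely. It starts in the shaker at its +x end.
- candy1_center (a point): Centre of red hard-candy ball 1, 20 mm in diameter, 10 g; it rolls freely. It starts in the shaker at its +x end.
- candy2_center (a point): Centre of green hard-candy ball 2, 20 mm in diameter, 10 g; it rolls freely. It starts in the shaker at its +x end.
- candy3_center (a point): Centre of red hard-candy ball 3, 20 mm in diameter, 10 g; it rolls freely. It starts in the shaker at its -x end.
- candy4_center (a point): Centre of green hard-candy ball 4, 20 mm in diameter, 10 g; it rolls freely. It starts in the shaker at its -x end.
- candy5_center (a point): Centre of red hard-candy ball 5, 20 mm in diameter, 10 g; it rolls freely. It starts in the shaker at its -x end.
- scraper: Bystander: candy scraper lying flat, steel blade 110 mm wide, black handle, 260 mm long along its x; origin under its middle.
- cutter_round: Bystander: round steel cutter ring, 90 mm across, 22 mm high; origin at the centre of its underside.
- cutter_heart: Bystander: heart-shaped steel cutter, 80 mm across, 22 mm high; origin at its underside, inside it.
- lollipop: Bystander: red and yellow disc lollipop lying flat, 56 mm across, 15 mm high, its 100 mm white stick to its -x; origin under the disc.
- candy0: Candy ball 0 itself; origin on its surface, use its centre point instead.
- candy1: Candy ball 1 itself; origin on its surface, use its centre point instead.
- candy2: Candy ball 2 itself; origin on its surface, use its centre point instead.
- candy3: Candy ball 3 itself; origin on its surface, use its centre point instead.
- candy4: Candy ball 4 itself; origin on its surface, use its centre point instead.
- candy5: Candy ball 5 itself; origin on its surface, use its centre point instead.
Mind the look-alikes: they are no part of the job. Of the things shaped like the shaker, the yellow one is meant.

How it is judged:
On the way, in this order (a step that is already met when the one before it is completed fails the run):
1. the shaker is lifted off the counter by the gripper (height (world z) of shaker_center above 0.05 m and contact force between shaker and the fingers above 1 N), for 0.2 s.
2. all six balls lie in the tray, at least two on each side of the handle, while the shaker is still held up (x of candy0_center in the frame of tray_center between -0.074 and 0.074 m and y of candy0_center in the frame of tray_center between -0.104 and 0.104 m and z of candy0_center in the frame of tray_center between -0.036 and -0.006 m and x of candy1_center in the frame of tray_center between -0.074 and 0.074 m and y of candy1_center in the frame of tray_center between -0.104 and 0.104 m and z of candy1_center in the frame of tray_center between -0.036 and -0.006 m and x of candy2_center in the frame of tray_center between -0.074 and 0.074 m and y of candy2_center in the frame of tray_center between -0.104 and 0.104 m and z of candy2_center in the frame of tray_center between -0.036 and -0.006 m and x of candy3_center in the frame of tray_center between -0.074 and 0.074 m and y of candy3_center in the frame of tray_center between -0.104 and 0.104 m and z of candy3_center in the frame of tray_center between -0.036 and -0.006 m and x of candy4_center in the frame of tray_center between -0.074 and 0.074 m and y of candy4_center in the frame of tray_center between -0.104 and 0.104 m and z of candy4_center in the frame of tray_center between -0.036 and -0.006 m and x of candy5_center in the frame of tray_center between -0.074 and 0.074 m and y of candy5_center in the frame of tray_center between -0.104 and 0.104 m and z of candy5_center in the frame of tray_center between -0.036 and -0.006 m and (y of each of candy0_center, candy1_center in the frame of tray_center above 0.005 m or y of each of candy0_center, candy2_center in the frame of tray_center above 0.005 m or y of each of candy0_center, candy3_center in the frame of tray_center above 0.005 m or y of each of candy0_center, candy4_center in the frame of tray_center above 0.005 m or y of each of candy0_center, candy5_center in the frame of tray_center above 0.005 m or y of each of candy1_center, candy2_center in the frame of tray_center above 0.005 m or y of each of candy1_center, candy3_center in the frame of tray_center above 0.005 m or y of each of candy1_center, candy4_center in the frame of tray_center above 0.005 m or y of each of candy1_center, candy5_center in the frame of tray_center above 0.005 m or y of each of candy2_center, candy3_center in the frame of tray_center above 0.005 m or y of each of candy2_center, candy4_center in the frame of tray_center above 0.005 m or y of each of candy2_center, candy5_center in the frame of tray_center above 0.005 m or y of each of candy3_center, candy4_center in the frame of tray_center above 0.005 m or y of each of candy3_center, candy5_center in the frame of tray_center above 0.005 m or y of each of candy4_center, candy5_center in the frame of tray_center above 0.005 m) and (y of each of candy0_center, candy1_center in the frame of tray_center below -0.005 m or y of each of candy0_center, candy2_center in the frame of tray_center below -0.005 m or y of each of candy0_center, candy3_center in the frame of tray_center below -0.005 m or y of each of candy0_center, candy4_center in the frame of tray_center below -0.005 m or y of each of candy0_center, candy5_center in the frame of tray_center below -0.005 m or y of each of candy1_center, candy2_center in the frame of tray_center below -0.005 m or y of each of candy1_center, candy3_center in the frame of tray_center below -0.005 m or y of each of candy1_center, candy4_center in the frame of tray_center below -0.005 m or y of each of candy1_center, candy5_center in the frame of tray_center below -0.005 m or y of each of candy2_center, candy3_center in the frame of tray_center below -0.005 m or y of each of candy2_center, candy4_center in the frame of tray_center below -0.005 m or y of each of candy2_center, candy5_center in the frame of tray_center below -0.005 m or y of each of candy3_center, candy4_center in the frame of tray_center below -0.005 m or y of each of candy3_center, candy5_center in the frame of tray_center below -0.005 m or y of each of candy4_center, candy5_center in the frame of tray_center below -0.005 m) and height (world z) of shaker_center above 0.05 m), for 0.1 s.
3. the shaker stands upright on the counter, let go (angle between shaker_center's own z axis and vertical below 0.1 rad and height (world z) of shaker_center between 0.018 and 0.03 m and linear speed of shaker below 0.03 m/s and contact force between shaker and the arm below 0.05 N and contact force between shaker and the fingers below 0.05 N), for 0.2 s.
At the end, for the whole second after the job is handed in: The fingers alone carry the tray: underside 75 mm or more up, level within 5 degrees, still (30 mm/s, 0.15 rad/s), not touching shaker or bystanders; all six balls in it, two or more each side of the handle; the shaker stands upright (6 degrees) on the counter, still and let go (all of step 3 and height (world z) of tray_center above 0.111 m and angle between tray_center's own z axis and vertical below 0.09 rad and linear speed of tray below 0.03 m/s and angular speed of tray below 0.15 rad/s and contact force between tray and the fingers above 2 N and contact force between tray and shaker below 0.05 N and contact force between tray and scraper below 0.05 N and contact force between tray and cutter_round below 0.05 N and contact force between tray and cutter_heart below 0.05 N and contact force between tray and lollipop below 0.05 N and x of candy0_center in the frame of tray_center between -0.074 and 0.074 m and y of candy0_center in the frame of tray_center between -0.104 and 0.104 m and z of candy0_center in the frame of tray_center between -0.036 and -0.006 m and x of candy1_center in the frame of tray_center between -0.074 and 0.074 m and y of candy1_center in the frame of tray_center between -0.104 and 0.104 m and z of candy1_center in the frame of tray_center between -0.036 and -0.006 m and x of candy2_center in the frame of tray_center between -0.074 and 0.074 m and y of candy2_center in the frame of tray_center between -0.104 and 0.104 m and z of candy2_center in the frame of tray_center between -0.036 and -0.006 m and x of candy3_center in the frame of tray_center between -0.074 and 0.074 m and y of candy3_center in the frame of tray_center between -0.104 and 0.104 m and z of candy3_center in the frame of tray_center between -0.036 and -0.006 m and x of candy4_center in the frame of tray_center between -0.074 and 0.074 m and y of candy4_center in the frame of tray_center between -0.104 and 0.104 m and z of candy4_center in the frame of tray_center between -0.036 and -0.006 m and x of candy5_center in the frame of tray_center between -0.074 and 0.074 m and y of candy5_center in the frame of tray_center between -0.104 and 0.104 m and z of candy5_center in the frame of tray_center between -0.036 and -0.006 m and (y of each of candy0_center, candy1_center in the frame of tray_center above 0.005 m or y of each of candy0_center, candy2_center in the frame of tray_center above 0.005 m or y of each of candy0_center, candy3_center in the frame of tray_center above 0.005 m or y of each of candy0_center, candy4_center in the frame of tray_center above 0.005 m or y of each of candy0_center, candy5_center in the frame of tray_center above 0.005 m or y of each of candy1_center, candy2_center in the frame of tray_center above 0.005 m or y of each of candy1_center, candy3_center in the frame of tray_center above 0.005 m or y of each of candy1_center, candy4_center in the frame of tray_center above 0.005 m or y of each of candy1_center, candy5_center in the frame of tray_center above 0.005 m or y of each of candy2_center, candy3_center in the frame of tray_center above 0.005 m or y of each of candy2_center, candy4_center in the frame of tray_center above 0.005 m or y of each of candy2_center, candy5_center in the frame of tray_center above 0.005 m or y of each of candy3_center, candy4_center in the frame of tray_center above 0.005 m or y of each of candy3_center, candy5_center in the frame of tray_center above 0.005 m or y of each of candy4_center, candy5_center in the frame of tray_center above 0.005 m) and (y of each of candy0_center, candy1_center in the frame of tray_center below -0.005 m or y of each of candy0_center, candy2_center in the frame of tray_center below -0.005 m or y of each of candy0_center, candy3_center in the frame of tray_center below -0.005 m or y of each of candy0_center, candy4_center in the frame of tray_center below -0.005 m or y of each of candy0_center, candy5_center in the frame of tray_center below -0.005 m or y of each of candy1_center, candy2_center in the frame of tray_center below -0.005 m or y of each of candy1_center, candy3_center in the frame of tray_center below -0.005 m or y of each of candy1_center, candy4_center in the frame of tray_center below -0.005 m or y of each of candy1_center, candy5_center in the frame of tray_center below -0.005 m or y of each of candy2_center, candy3_center in the frame of tray_center below -0.005 m or y of each of candy2_center, candy4_center in the frame of tray_center below -0.005 m or y of each of candy2_center, candy5_center in the frame of tray_center below -0.005 m or y of each of candy3_center, candy4_center in the frame of tray_center below -0.005 m or y of each of candy3_center, candy5_center in the frame of tray_center below -0.005 m or y of each of candy4_center, candy5_center in the frame of tray_center below -0.005 m)); the arm keeps its last pose, push and grip.
It fails at once if the gripper touches a candy ball (contact force between the fingers and candy0 above 0.5 N or contact force between the fingers and candy1 above 0.5 N or contact force between the fingers and candy2 above 0.5 N or contact force between the fingers and candy3 above 0.5 N or contact force between the fingers and candy4 above 0.5 N or contact force between the fingers and candy5 above 0.5 N).
It fails at once if the tray is tipped more than 15 degrees (angle between tray_center's own z axis and vertical above 0.26 rad).
It fails at once if a bystander is moved more than 30 mm (distance of any of scraper, cutter_round, cutter_heart, lollipop from where it was at the start of the episode above 0.03 m).
It also fails if it takes over 72 s, if anything falls off the work surface, if the arm or the gripper's body presses on something with over 40 N, if the wrist force passes 120 N, or if a joint passes its speed limit or range.

## Working session

There is one attempt and no reset: what is moved stays moved. The work goes in short steps, Python scripts to look and compute and a tool call to move; the robot and the scene stay as the last step left them, time stands still between calls to the robot, and variables do not carry over. Pictures are saved under pics/ and viewed, about 8 in all and at most 12, crops included, and the job is handed in when it is done.

Besides the shell and the picture viewer there is one more tool, called after "Call:" in YAML: its name, and indented under it one key for each argument. drive_tool: Moves the arm, as the interface text tells. Its arguments: {"type":"object","properties":{"steps":{"type":"array"},"grip_force":{"type":"number"}},"required":["steps"]}

```bash
mkdir -p pics; cat > h.py <<'E'
import numpy as np, cv2
from scipy.spatial.transform import Rotation as R
from workcell import monitor, grab_frame, workorder
def rot(o):
    o=np.array(o,float)
    return o if o.shape==(3,3) else R.from_euler('xyz',o).as_matrix()
def K(c):
    f=192/np.tan(np.radians(c['vertical_fov'])/2); return np.array([[f,0,c['cx']],[0,f,c['cy']],[0,0,1]]),np.array([c['k1'],0,0,0.])
def unproj(c,uv,z):
    k,d=K(c); p=cv2.undistortPoints(np.array(uv,float).reshape(-1,1,2),k,d).reshape(-1,2)
    r=np.c_[p,np.ones(len(p))]@rot(c['orientation']).T; o=np.array(c['xyz'])
    return o+r*((z-o[2])/r[:,2])[:,None]
def proj(c,P):
    k,d=K(c); M=rot(c['orientation']).T
    return cv2.projectPoints(np.array(P,float).reshape(-1,1,3),cv2.Rodrigues(M)[0],-M@np.array(c['xyz']),k,d)[0].reshape(-1,2)
def save(c,n,crop=None,s=1):
    im=c['frame'][...,::-1]
    if crop: x0,y0,x1,y1=crop; im=im[y0:y1,x0:x1]
    cv2.imwrite('pics/'+n,cv2.resize(im,None,fx=s,fy=s,interpolation=cv2.INTER_CUBIC))
E
python3 - <<'E'
from h import *
for n in('scene','side','wrist'):
    c=grab_frame(n); save(c,n+'0.png',s=1.5); print(n,c['vertical_fov'],c['cx'],c['cy'],c['k1'],c['xyz'],c['orientation'])
print(monitor.observe())
E
```

```text
scene 49.64620716062566 251.69212436659905 191.84557641923365 -0.13202831611305751 [1.37464767 0.39446461 1.04563566] [-2.33722819  0.00366842  2.06868448]
side 45.62305506207509 255.89399557751452 196.9265741251287 -0.011212458656132572 [0.18038918 1.04753117 1.26815661] [-2.3761175   0.00303331 -2.86298989]
wrist 67.34729641725403 258.9665166677203 194.41279192860404 -0.029324930054216467 [0.62454369 0.07147206 0.37387627] [ 2.85985950e+00  2.75509705e-03 -6.01067490e-04]
{'clock': 0.15, 'qpos': array([-0.07021384,  0.52185419, -0.03633811,  1.59986774,  0.02119883,
        1.02111158, -0.1127783 ]), 'qd': array([ 3.72226295e-04, -2.30065418e-03,  1.72703774e-04, -1.49346198e-03,
        1.22866279e-03,  5.28375737e-05,  9.70212613e-04]), 'joint_efforts': array([ 4.00798544e-04, -9.27376485e+01,  1.98035471e+00, -3.70049715e+01,
        1.79930578e-02,  6.46477114e-03, -1.41420460e-05]), 'position': array([ 6.24757974e-01, -1.39355863e-05,  2.44875436e-01]), 'tool_rot': array([-1.57084785e+00,  8.54471200e-04,  3.16868988e-05]), 'force': array([ 0.30503334, -0.55811839,  0.74697431]), 'moment': array([ 0.08602972,  0.03973029, -0.00108968]), 'grip_width': 0.08555360250470156}
```

View pics/scene0.png

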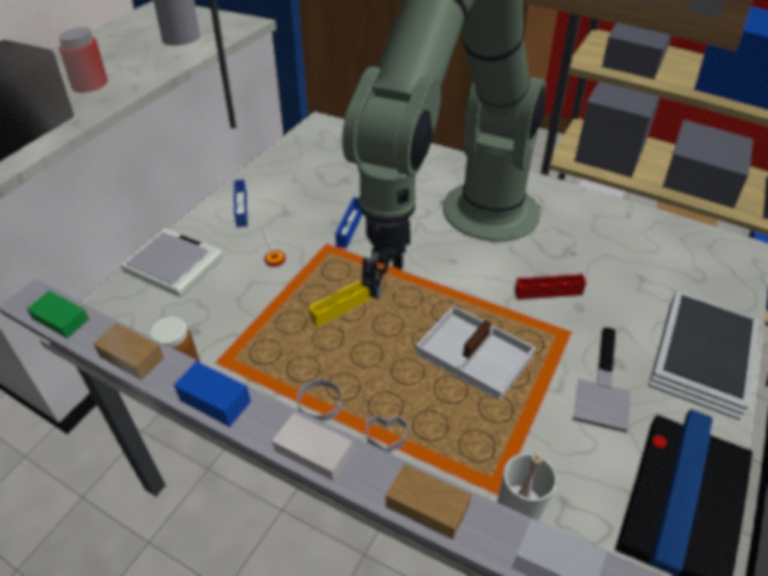

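View pics/wrist0.png

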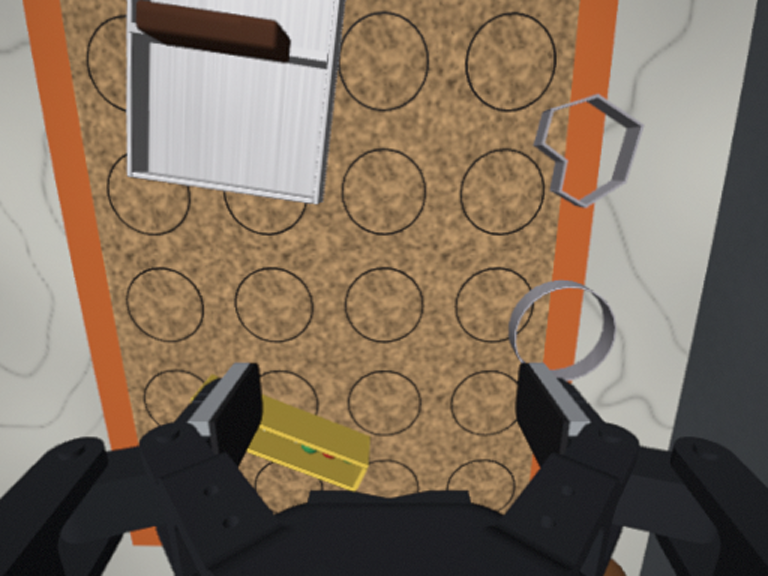

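View pics/side0.png

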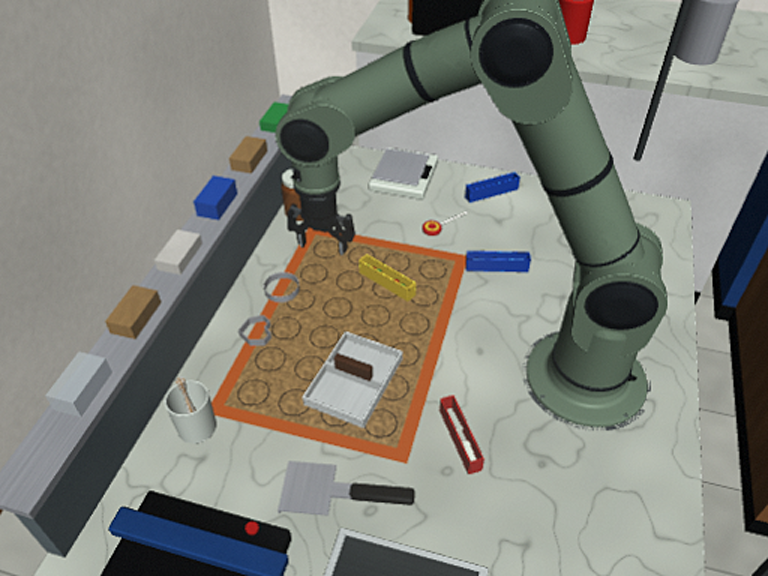

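```bash
cat > fit.py <<'E'
from h import *
from scipy.optimize import minimize
def box(L,W,H): return np.array([[a*L/2,b*W/2,z] for a in(-1,1) for b in(-1,1) for z in(0,H)])
def sil(c,p,B):
    x,y,t=p; M=np.array([[np.cos(t),-np.sin(t),0],[np.sin(t),np.cos(t),0],[0,0,1]])
    q=proj(c,B@M.T+[x,y,0])*4; h=cv2.convexHull(q.astype(np.float32)).astype(np.int32)
    m=np.zeros((384*4,512*4),np.uint8); cv2.fillConvexPoly(m,h,1); return m
def big(m):
    m=cv2.morphologyEx(m.astype(np.uint8),cv2.MORPH_CLOSE,np.ones((3,3)))
    cs=cv2.findContours(m,cv2.RETR_EXTERNAL,cv2.CHAIN_APPROX_NONE)[0]; o=np.zeros_like(m)
    cv2.drawContours(o,[max(cs,key=cv2.contourArea)],-1,1,-1); return o
def fit(items,p0,B):
    ms=[(c,cv2.resize(m*255,None,fx=4,fy=4,interpolation=cv2.INTER_LINEAR)>127) for c,m in items]
    def cost(v):
        s=0
        for c,m in ms:
            q=sil(c,[v[0]/100,v[1]/100,v[2]/10],B)>0; s+=1-(q&m).sum()/(q|m).sum()
        return s
    v0=np.array([p0[0]*100,p0[1]*100,p0[2]*10])
    r=minimize(cost,v0,method='Nelder-Mead',options=dict(initial_simplex=v0+np.r_[np.zeros((1,3)),np.diag([1.5,1.5,1.5])]))
    return r.x/[100,100,10],r.fun
def yellow(c):
    h=cv2.cvtColor(c['frame'],cv2.COLOR_RGB2HSV); return big((h[...,0]>22)&(h[...,0]<34)&(h[...,1]>140)&(h[...,2]>50))
def traymask(c,poly):
    h=cv2.cvtColor(c['frame'],cv2.COLOR_RGB2HSV); r=np.zeros(h.shape[:2],np.uint8); cv2.fillConvexPoly(r,np.int32(poly),1)
    return big((h[...,1]<65)&(r>0))
E
cat > m.py <<'E'
from fit import *
s=grab_frame('side'); c=grab_frame('scene')
ys,yc=yellow(s),yellow(c); print(ys.sum(),yc.sum())
g=unproj(s,[258,184],.03)[0]; print('shaker guess',g)
for it in([(s,ys)],[(s,ys),(c,yc)]):
  print(min((fit(it,[g[0],g[1],a],box(.166,.032,.046)) for a in(-.6,0,.6)),key=lambda r:r[1]))
ts=traymask(s,np.array([[290,400],[345,315],[415,340],[372,435]])/1.5)
tc=traymask(c,np.array([[405,345],[452,298],[545,345],[500,405]])/1.5)
g=unproj(s,[236,253],.015)[0]; print('tray guess',g,ts.sum(),tc.sum())
for it in([(s,ts)],[(c,tc)],[(s,ts),(c,tc)]): print(min((fit(it,[g[0],g[1],a],box(.15,.21,.03)) for a in (-.3,.2)),key=lambda r:r[1]))
for n,p in(('bys',0),):
  print('round',unproj(s,np.array([281,287])/1.5,.011),'heart',unproj(s,np.array([255,331])/1.5,.011),'lolli',unproj(s,np.array([431,227])/1.5,.01),'bluebox',unproj(s,np.array([[468,262],[530,262]])/1.5,.02))
E
python3 m.py
```

```text
560 655
shaker guess [ 0.52243385 -0.16420799  0.03      ]
(array([ 0.52407065, -0.16710682, -0.43217452]), np.float64(0.04500809498111169))
(array([ 0.52345107, -0.16661387, -0.41926179]), np.float64(0.19101514901658412))
tray guess [0.50757044 0.16394634 0.015     ] 2556 2607
(array([ 0.50905516,  0.15789946, -0.15006063]), np.float64(0.01706046286198959))
(array([ 0.50712024,  0.15948955, -0.15336624]), np.float64(0.07807424334072632))
(array([ 0.50841989,  0.1595485 , -0.14934708]), np.float64(0.10472092518087217))
round [[ 0.77973688 -0.06953553  0.011     ]] heart [[0.78430655 0.08754977 0.011     ]] lolli [[ 0.46216972 -0.4069943   0.01      ]] bluebox [[ 0.33292845 -0.28335803  0.02      ]
 [ 0.1747619  -0.3280968   0.02      ]]
```

Call:
drive_tool:
  steps: [70, -10, -16.7, -8, 6.5, 70, -10, -16.7, -8, 6.5, 70, -10, -16.7, -8, 6.5, 70, -10, -16.7, -8, 6.5, 70, -10, -16.7, -8, 6.5]
  grip_force: 60

```text
clock: 0.67
position: [0.5744, -0.0842, 0.2049]
tool_rot: [-1.571, 0.0, 0.573]
force: [0.2, -0.3, -0.4]
grip_width: 0.0698
```

Call:
drive_tool:
  steps: [70, -10, -16.7, -8, 6.5, 70, -10, -16.7, -8, 6.5, 70, -10, -16.7, -8, 6.5, 70, -10, -16.7, -8, 6.5, 70, -10, -16.7, -8, 6.5]

```text
clock: 1.08
position: [0.5245, -0.1677, 0.1649]
tool_rot: [-1.571, -0.0, 1.14]
force: [-0.1, -0.4, -0.1]
grip_width: 0.0702
```

```bash
python3 - <<'E'
from fit import *
w=grab_frame('wrist'); save(w,'w1.png',s=1.5); o=monitor.observe(); print(o['position'],o['tool_rot'],o['clock'])
M=rot(o['tool_rot']); print(np.degrees(np.arctan2(M[1,0],M[0,0])), M[:,1])
m=yellow(w); print(m.sum()); print(fit([(w,m)],[.5235,-.167,-.43],box(.166,.032,.046)))
E
```

```text
[ 0.52174863 -0.17155106  0.16339389] [-1.56856236  0.00257348  1.1466118 ] 1.1333
65.6960168349118 [-0.00309516 -0.00142595 -0.99999419]
6357
(array([ 0.52379495, -0.16613314, -0.41960513]), np.float64(0.027455232904055382))
```

View pics/w1.png

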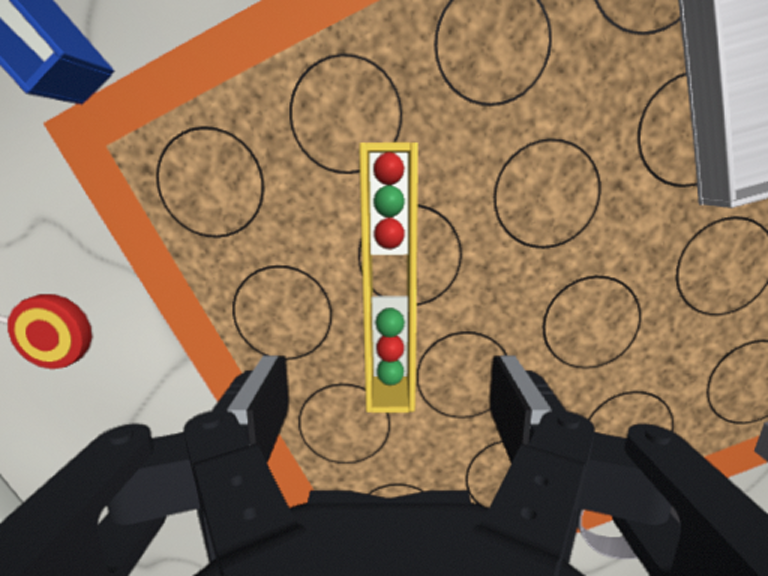

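Call:
drive_tool:
  steps: [70, -1, 0.5, -30, 0.9, 70, 0, 0, -35, 0, 70, 0, 0, -35, 0, 70, 0, 0, -25, 0, 70, 0, 0, -12, 0]

```text
clock: 1.55
position: [0.5226, -0.166, 0.0253]
tool_rot: [-1.567, 0.001, 1.15]
force: [-0.6, 1.0, -0.5]
grip_width: 0.0698
```

Call:
drive_tool:
  steps: [70, 0, 0, -8, 0, 70, 0, 0, 0, 0, 28, 0, 0, 0, 0, 28, 0, 0, 0, 0, 28, 0, 0, 0, 0]

```text
clock: 1.97
position: [0.5248, -0.1668, 0.0216]
tool_rot: [-1.573, -0.0, 1.15]
force: [-0.9, 1.0, -0.3]
grip_width: 0.0343
```

Call:
drive_tool:
  steps: [28, 0, 0, 0, 0, 28, 0, 0, 0, 0, 28, 0, 0, 0, 0, 28, 0, 0, 0, 0, 28, 0, 0, 0, 0]

```text
clock: 2.38
position: [0.5247, -0.1668, 0.0217]
tool_rot: [-1.573, -0.0, 1.15]
force: [-2.1, 0.7, 11.6]
grip_width: 0.0313
```

Call:
drive_tool:
  steps: [28, 0, 0, 3, 0, 28, 0, 0, 8, 0, 28, 0, 0, 14, 0.5, 28, 0, 0, 14, 1, 28, 0, 0, 14, 2]

```text
clock: 2.8
position: [0.524, -0.1665, 0.0747]
tool_rot: [-1.571, 0.0, 1.212]
force: [0.3, 0.2, -1.8]
grip_width: 0.0313
```

Call:
drive_tool:
  steps: [28, 0, 2, 14, 2, 28, -1, 6, 8, 2, 28, -2, 10, 4, 2, 28, -3, 14, 1, 2, 28, -4, 18, 0, 2]

```text
clock: 3.22
position: [0.5135, -0.1155, 0.1002]
tool_rot: [-1.571, 0.0, 1.388]
force: [0.5, -0.5, -2.6]
grip_width: 0.031
```

Call:
drive_tool:
  steps: [28, -4, 22, 0, 1, 28, -4, 24, 0, 0.5, 28, -3, 24, 0, 0.5, 28, -2, 24, 0, 0, 28, -1, 24, 0, 0]

```text
clock: 3.63
position: [0.4984, 0.0043, 0.0997]
tool_rot: [-1.569, -0.0, 1.424]
force: [0.3, 0.0, -2.4]
grip_width: 0.0313
```

```bash
python3 - <<'E'
from fit import *
w=grab_frame('wrist'); save(w,'w2.png'); o=monitor.observe(); print(o['position'],o['tool_rot'],o['clock'],o['grip_width'],o['force'])
E
```

```text
[0.49853932 0.00945307 0.09985318] [-1.5695299  -0.0028259   1.42804153] 3.6833 0.03149388919994575 [-0.83430303 10.5915089  -1.70387295]
```

View pics/w2.png

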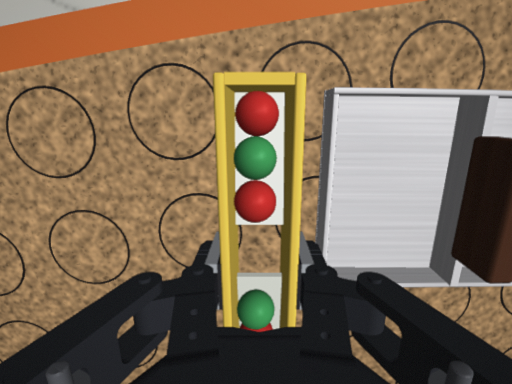

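Call:
drive_tool:
  steps: [28, -3, 10, 0, 0, 28, -8, 20, 0, 0, 28, -12, 24, 0, 0, 28, -12, 24, 0, 0, 28, -10, 20, 0, 0]

```text
clock: 4.1
position: [0.453, 0.1014, 0.0999]
tool_rot: [-1.57, 0.0, 1.422]
force: [0.7, 0.8, -1.9]
grip_width: 0.0315
```

Call:
drive_tool:
  steps: [28, -6, 12, -3, 0, 28, -2, 5, -10, 0, 28, 0, 0, -12, 0, 28, 0, 0, -8, 0, 28, 0, 0, -2, 0]

```text
clock: 4.52
position: [0.4461, 0.1159, 0.0636]
tool_rot: [-1.569, 0.001, 1.421]
force: [-0.2, -0.7, -2.6]
grip_width: 0.0315
```

```bash
python3 - <<'E'
from fit import *
w=grab_frame('wrist'); save(w,'w3.png'); s=grab_frame('side'); save(s,'s3.png',crop=(170,200,300,300),s=4); cv2.imwrite('pics/c3.png',np.hstack([cv2.imread('pics/w3.png')[:,:], cv2.resize(cv2.imread('pics/s3.png'),(499,384))])[:, :]); im=cv2.imread('pics/c3.png'); cv2.imwrite('pics/c3.png',cv2.resize(im,(800,304)))
o=monitor.observe(); print(o['position'],o['tool_rot'],o['clock'])
E
```

```text
[0.44660393 0.11598379 0.06460218] [-1.56948312e+00  8.28923807e-04  1.42031394e+00] 4.6167
```

View pics/c3.png

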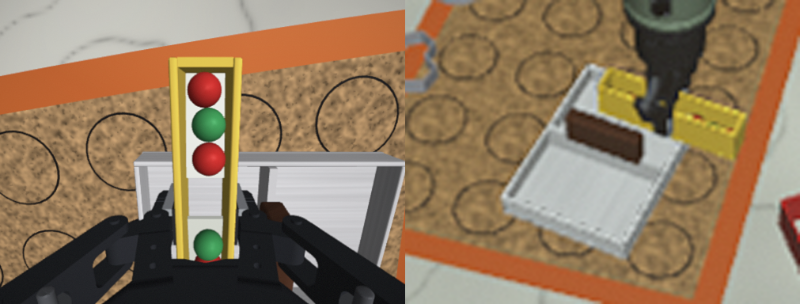

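Call:
drive_tool:
  steps: [28, 6.9, -1.0, 0, 0, 28, 13.8, -2.1, 0, 0, 28, 20.8, -3.1, 0, 0, 28, 27.7, -4.2, 0, 0, 28, 0, 0, 0, 0]

```text
clock: 5.03
position: [0.5214, 0.1047, 0.0661]
tool_rot: [-1.575, -0.001, 1.417]
force: [-2.0, -1.9, -2.1]
grip_width: 0.0311
```

Call:
drive_tool:
  steps: [28, 0, 0, 0, 0, 28, 0, 0, 0, 0, 28, 0, 0, 0, 0, 28, 0, 0, 0, 0, 28, 0, 0, 0, 0]

```text
clock: 5.45
position: [0.5159, 0.1062, 0.0654]
tool_rot: [-1.571, 0.0, 1.421]
force: [-0.6, 0.4, -1.6]
grip_width: 0.0316
```

```bash
cat > v.py <<'E'
import sys
from fit import *
n=sys.argv[1]
w=grab_frame('wrist'); s=grab_frame('side'); c=grab_frame('scene')
def cr(f,q,sz): x0,y0,x1,y1=q; return cv2.resize(f['frame'][y0:y1,x0:x1,::-1],sz,interpolation=cv2.INTER_CUBIC)
cv2.imwrite('pics/'+n,np.hstack([cr(w,(0,0,512,384),(400,300)),cr(s,(180,200,300,290),(400,300))]))
# ball count in wrist view
h=cv2.cvtColor(w['frame'],cv2.COLOR_RGB2HSV)
for nm,m in(('red',((h[...,0]<5)|(h[...,0]>174))&(h[...,1]>150)&(h[...,2]>60)),('green',(h[...,0]>45)&(h[...,0]<85)&(h[...,1]>90)&(h[...,2]>30))):
    k=cv2.connectedComponentsWithStats(m.astype(np.uint8)); print(nm,[(int(a[4]),tuple(np.round(b).astype(int))) for a,b in zip(k[2][1:],k[3][1:]) if a[4]>30])
o=monitor.observe(); print(o['position'],o['tool_rot'],o['clock'],o['grip_width'],o['force'])
E
python3 v.py c4.png
```

```text
red [(1440, (np.int64(257), np.int64(113))), (576, (np.int64(257), np.int64(250))), (96, (np.int64(262), np.int64(328)))]
green [(1364, (np.int64(255), np.int64(158))), (1101, (np.int64(261), np.int64(309)))]
[0.51607641 0.10618286 0.06538182] [-1.57084010e+00  4.31998680e-05  1.42096267e+00] 5.6 0.03152783409473558 [ 0.08583433  0.21983866 -1.34260327]
```

View pics/c4.png

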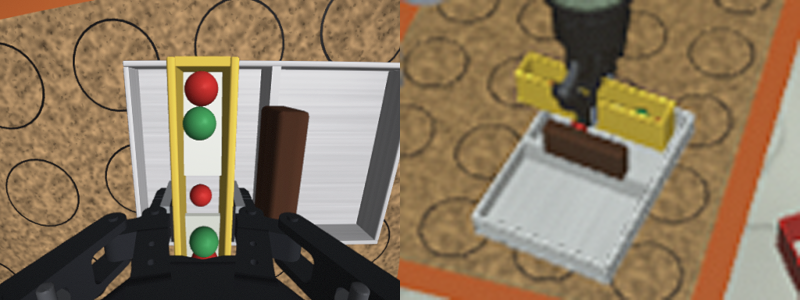

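Call:
drive_tool:
  steps: [28, -4.9, 0.7, 0, 0, 28, -9.9, 1.5, 0, 0, 28, -13.8, 2.1, 0, 0, 28, -15.8, 2.4, 0, 0, 28, -13.8, 2.1, 0, 0]

```text
clock: 6.02
position: [0.4561, 0.115, 0.0653]
tool_rot: [-1.57, 0.0, 1.421]
force: [0.2, 0.1, -2.1]
grip_width: 0.0316
```

Call:
drive_tool:
  steps: [28, -9.9, 1.5, 0, 0, 28, -5.9, 0.9, 0, 0, 28, -3, 0.4, 0, 0, 28, 0, 0, 0, 0, 28, 0, 0, 0, 0]

```text
clock: 6.43
position: [0.4396, 0.1177, 0.0654]
tool_rot: [-1.571, -0.0, 1.421]
force: [0.5, -0.1, -2.1]
grip_width: 0.0314
```

Call:
drive_tool:
  steps: [28, 7.9, -1.2, 0, 0, 28, 16.8, -2.5, 0, 0, 28, 25.7, -3.9, 0, 0, 28, 32.6, -4.9, 0, 0, 28, 0, 0, 0, 0]

```text
clock: 6.85
position: [0.5284, 0.1036, 0.0655]
tool_rot: [-1.575, -0.001, 1.417]
force: [-0.5, -0.3, -1.6]
grip_width: 0.0311
```

Call:
drive_tool:
  steps: [28, 0, 0, 0, 0, 28, 0, 0, 0, 0, 28, 0, 0, 0, 0, 28, 0, 0, 0, 0, 28, 0, 0, 0, 0]

```text
clock: 7.27
position: [0.5219, 0.1053, 0.0654]
tool_rot: [-1.571, 0.0, 1.421]
force: [-0.1, -0.3, -1.4]
grip_width: 0.0316
```

```bash
python3 v.py c5.png
```

```text
red [(1429, (np.int64(258), np.int64(113))), (583, (np.int64(257), np.int64(242))), (93, (np.int64(261), np.int64(328)))]
green [(1365, (np.int64(258), np.int64(158))), (1107, (np.int64(261), np.int64(309)))]
[0.52208037 0.10530411 0.06538891] [-1.57088145e+00  2.39624761e-05  1.42096378e+00] 7.4167 0.03133003680092966 [ 0.13820616  1.34182031 -1.30002128]
```

View pics/c5.png

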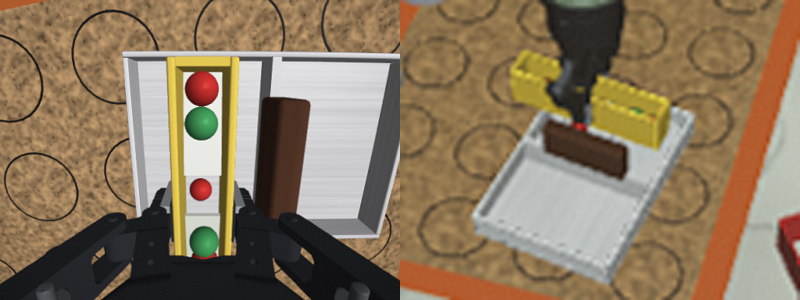

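Call:
drive_tool:
  steps: [28, -4.9, 0.7, 0, 0, 28, -9.9, 1.5, 0, 0, 28, -14.8, 2.2, 0, 0, 28, -16.8, 2.5, 0, 0, 28, -14.8, 2.2, 0, 0]

```text
clock: 7.83
position: [0.4591, 0.1144, 0.0653]
tool_rot: [-1.57, 0.0, 1.421]
force: [1.2, 0.3, -1.8]
grip_width: 0.0313
```

Call:
drive_tool:
  steps: [28, -10.9, 1.6, 0, 0, 28, -6.9, 1.0, 0, 0, 28, -4, 0.6, 0, 0, 28, 0, 0, 0, 0, 28, 7.9, -1.2, 0, 0]

```text
clock: 8.25
position: [0.4466, 0.1165, 0.0654]
tool_rot: [-1.57, 0.0, 1.422]
force: [1.3, 0.5, -1.4]
grip_width: 0.0313
```

Call:
drive_tool:
  steps: [28, 16.8, -2.5, 0, 0, 28, 25.7, -3.9, 0, 0, 28, 32.6, -4.9, 0, 0, 28, -16, 2.4, 0, 0, 28, -14, 2.1, 0, 0]

```text
clock: 8.67
position: [0.4947, 0.1087, 0.065]
tool_rot: [-1.572, -0.001, 1.417]
force: [-1.2, 0.3, -2.6]
grip_width: 0.0319
```

Call:
drive_tool:
  steps: [28, -10, 1.5, 0, 0, 28, -6, 0.9, 0, 0, 28, -3, 0.4, 0, 0, 28, 0, 0, 0, 0, 28, 0, 0, 0, 0]

```text
clock: 9.08
position: [0.4738, 0.1123, 0.0654]
tool_rot: [-1.571, -0.0, 1.421]
force: [0.1, 0.1, -1.7]
grip_width: 0.0315
```

```bash
python3 v.py c6.png
```

```text
red [(1438, (np.int64(261), np.int64(113))), (94, (np.int64(262), np.int64(328)))]
green [(568, (np.int64(256), np.int64(259))), (1097, (np.int64(260), np.int64(309)))]
[0.47370262 0.11224196 0.0653265 ] [-1.57120030e+00 -9.64517831e-05  1.42048804e+00] 9.2333 0.0311410589680069 [-0.57290053  0.5443508  -1.75644735]
```

Call:
drive_tool:
  steps: [28, 0, 0, 8, 0, 28, 0, 0, 16, 0, 28, 0, 0, 14, 0, 28, 1.2, 8, 7, 0, 28, 2.7, 18, 0, 0]

```text
clock: 9.65
position: [0.478, 0.1371, 0.1121]
tool_rot: [-1.573, 0.0, 1.418]
force: [0.6, -0.2, -2.2]
grip_width: 0.0314
```

Call:
drive_tool:
  steps: [28, 3.9, 26, 0, 0, 28, 3.9, 26, 0, 0, 28, 2.5, 17, 0, 0, 28, 1.3, 8, -7, 0, 28, 0, 0, -14, 0]

```text
clock: 10.07
position: [0.4894, 0.2182, 0.09]
tool_rot: [-1.573, -0.002, 1.423]
force: [0.3, -0.3, -1.8]
grip_width: 0.0314
```

Call:
drive_tool:
  steps: [28, 0, 0, -16, 0, 28, 0, 0, -8, 0, 28, 0, 0, 0, 0, 28, 0, 0, 0, 0, 28, 0, 0, 0, 0]

```text
clock: 10.48
position: [0.489, 0.2153, 0.0659]
tool_rot: [-1.571, -0.0, 1.42]
force: [-0.1, 0.7, -2.6]
grip_width: 0.0312
```

```bash
python3 v.py c7.png
```

```text
red [(1447, (np.int64(264), np.int64(113))), (97, (np.int64(261), np.int64(328)))]
green [(635, (np.int64(107), np.int64(259))), (1114, (np.int64(263), np.int64(309)))]
[0.48908426 0.21531051 0.0659792 ] [-1.57171432e+00 -5.60051817e-04  1.42037794e+00] 10.6333 0.031696235034359234 [ 0.07147367  0.01351607 -1.37490026]
```

View pics/c7.png

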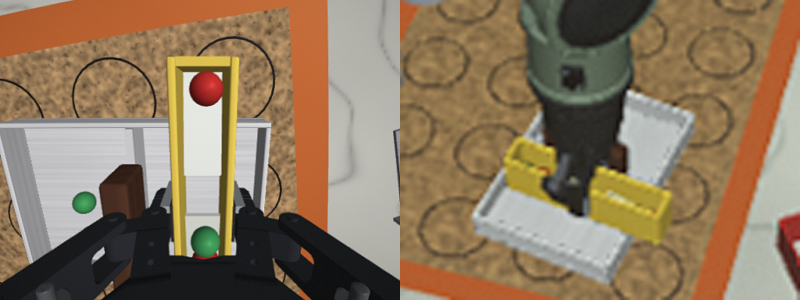

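Call:
drive_tool:
  steps: [28, -4.9, 0.7, 0, 0, 28, -8.9, 1.3, 0, 0, 28, -8.9, 1.3, 0, 0, 28, -5.9, 0.9, 0, 0, 28, -3, 0.4, 0, 0]

```text
clock: 11.05
position: [0.4557, 0.2202, 0.0654]
tool_rot: [-1.57, 0.0, 1.422]
force: [-0.7, 0.1, -1.6]
grip_width: 0.0314
```

Call:
drive_tool:
  steps: [28, 0, 0, 0, 0, 28, 7.9, -1.2, 0, 0, 28, 16.8, -2.5, 0, 0, 28, 25.7, -3.9, 0, 0, 28, 32.6, -4.9, 0, 0]

```text
clock: 11.47
position: [0.5409, 0.2074, 0.0655]
tool_rot: [-1.57, 0.0, 1.422]
force: [-0.2, 1.0, -2.1]
grip_width: 0.031
```

Call:
drive_tool:
  steps: [28, -29.7, 4.5, 0, 0, 28, -23.7, 3.6, 0, 0, 28, -17.8, 2.7, 0, 0, 28, -11.9, 1.8, 0, 0, 28, -5.9, 0.9, 0, 0]

```text
clock: 11.88
position: [0.4505, 0.221, 0.0653]
tool_rot: [-1.571, 0.0, 1.421]
force: [0.5, 0.2, -1.6]
grip_width: 0.0314
```

Call:
drive_tool:
  steps: [28, 0, 0, 0, 0, 28, 0, 0, 0, 0, 28, 0, 0, 0, 0, 28, 0, 0, 0, 0, 28, 0, 0, 0, 0]

```text
clock: 12.3
position: [0.4517, 0.2207, 0.0652]
tool_rot: [-1.571, -0.0, 1.42]
force: [-0.5, -0.1, -2.6]
grip_width: 0.0313
```

```bash
python3 v.py c8.png
```

```text
red [(584, (np.int64(257), np.int64(251))), (96, (np.int64(261), np.int64(328)))]
green [(1105, (np.int64(261), np.int64(309)))]
[0.45129387 0.22077903 0.0652485 ] [-1.57079910e+00  1.84913383e-05  1.42038606e+00] 12.45 0.03130848149155912 [-1.27373178  0.1067124  -1.09147222]
```

Call:
drive_tool:
  steps: [28, 4.9, -0.7, 0, 0, 28, 9.9, -1.5, 0, 0, 28, 14.8, -2.2, 0, 0, 28, 18.8, -2.8, 0, 0, 28, 20.8, -3.1, 0, 0]

```text
clock: 12.87
position: [0.5217, 0.2102, 0.0654]
tool_rot: [-1.571, 0.0, 1.421]
force: [0.4, 0.3, -1.7]
grip_width: 0.0315
```

Call:
drive_tool:
  steps: [28, 18.8, -2.8, 0, 0, 28, 14.8, -2.2, 0, 0, 28, 10.9, -1.6, 0, 0, 28, 6.9, -1.0, 0, 0, 28, 3, -0.4, 0, 0]

```text
clock: 13.28
position: [0.576, 0.2019, 0.0651]
tool_rot: [-1.571, -0.0, 1.419]
force: [-0.7, -0.1, -1.5]
grip_width: 0.0317
```

Call:
drive_tool:
  steps: [28, 0, 0, 0, 0, 28, -7.9, 1.2, 0, 0, 28, -16.8, 2.5, 0, 0, 28, -25.7, 3.9, 0, 0, 28, -32.6, 4.9, 0, 0]

```text
clock: 13.7
position: [0.4905, 0.2149, 0.0653]
tool_rot: [-1.571, -0.0, 1.42]
force: [-0.3, 0.8, -1.2]
grip_width: 0.0314
```

Call:
drive_tool:
  steps: [28, 29.7, -4.5, 0, 0, 28, 23.7, -3.6, 0, 0, 28, 17.8, -2.7, 0, 0, 28, 11.9, -1.8, 0, 0, 28, 5.9, -0.9, 0, 0]

```text
clock: 14.12
position: [0.581, 0.2014, 0.0654]
tool_rot: [-1.571, -0.0, 1.42]
force: [-0.3, 0.3, -1.7]
grip_width: 0.0313
```

Call:
drive_tool:
  steps: [28, 0, 0, 0, 0, 28, 0, 0, 0, 0, 28, 0, 0, 0, 0, 28, 0, 0, 0, 0, 28, 0, 0, 0, 0]

```text
clock: 14.53
position: [0.5801, 0.2019, 0.0654]
tool_rot: [-1.571, 0.0, 1.421]
force: [-0.4, 0.6, -1.7]
grip_width: 0.0312
```

```bash
python3 v.py c9.png
```

```text
red [(946, (np.int64(255), np.int64(43))), (743, (np.int64(95), np.int64(181))), (639, (np.int64(197), np.int64(217)))]
green [(866, (np.int64(85), np.int64(124))), (120, (np.int64(266), np.int64(228)))]
[0.58049311 0.20168901 0.06533999] [-1.57079009e+00  4.71049168e-05  1.42091625e+00] 14.6833 0.031393110213770496 [-0.76799257  0.11078685 -0.34504381]
```

View pics/c9.png

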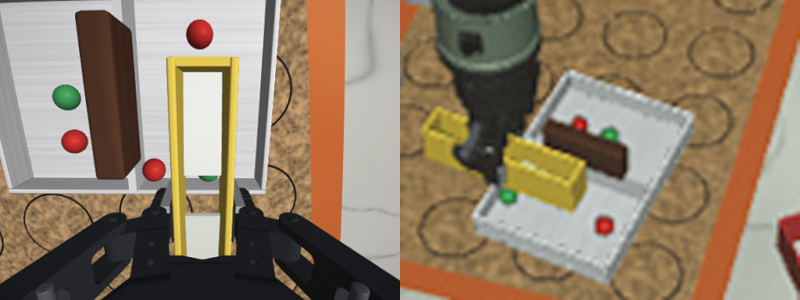

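Call:
drive_tool:
  steps: [28, -7.9, 1.2, 0, 0, 28, -16.8, 2.5, 0, 0, 28, -25.7, 3.9, 0, 0, 28, -33.6, 5.0, 0, 0, 28, 29.7, -4.5, 0, 0]

```text
clock: 15.1
position: [0.5103, 0.2096, 0.0626]
tool_rot: [-1.555, 0.008, 1.431]
force: [0.5, 2.6, -2.1]
grip_width: 0.0315
```

Call:
drive_tool:
  steps: [28, 23.7, -3.6, 0, 0, 28, 17.8, -2.7, 0, 0, 28, 11.9, -1.8, 0, 0, 28, 5.9, -0.9, 0, 0, 28, 0, 0, 0, 0]

```text
clock: 15.52
position: [0.586, 0.2004, 0.0651]
tool_rot: [-1.571, -0.0, 1.42]
force: [-0.6, -0.0, -1.3]
grip_width: 0.0315
```

Call:
drive_tool:
  steps: [28, 0, 0, 0, 0, 28, 0, 0, 0, 0, 28, 0, 0, 0, 0, 28, 0, 0, 0, 0, 28, 0, 0, 0, 0]

```text
clock: 15.93
position: [0.5854, 0.2009, 0.0654]
tool_rot: [-1.571, 0.0, 1.421]
force: [0.1, 1.1, -0.9]
grip_width: 0.0314
```

```bash
cat > w.py <<'E'
from h import *
for n in('side','scene','wrist'):
    c=grab_frame(n); h=cv2.cvtColor(c['frame'],cv2.COLOR_RGB2HSV); r=np.zeros(h.shape[:2],np.uint8)
    T=lambda P: np.array(P)@np.array([[np.cos(-.15),np.sin(-.15),0],[-np.sin(-.15),np.cos(-.15),0],[0,0,1]])+[.5085,.1595,0]
    for Z in (0,.05): cv2.fillConvexPoly(r,cv2.convexHull(proj(c,T([[a*.1,b*.13,Z] for a in(-1,1) for b in(-1,1)])).astype(np.float32)).astype(np.int32),1)
    for nm,m in(('red',((h[...,0]<5)|(h[...,0]>174))&(h[...,1]>150)&(h[...,2]>60)),('green',(h[...,0]>45)&(h[...,0]<85)&(h[...,1]>90)&(h[...,2]>30))):
        k=cv2.connectedComponentsWithStats((m&(r>0)).astype(np.uint8))
        for a,b in zip(k[2][1:],k[3][1:]):
            if a[4]>5:
                p=unproj(c,b,.014)[0]-[.5085,.1595,0]; q=(T([[0,0,0]])*0,)
                x=p[0]*np.cos(.15)-p[1]*np.sin(.15); y=p[0]*np.sin(.15)+p[1]*np.cos(.15); print(n,nm,a[4],np.round([x*1000,y*1000]))
o=monitor.observe(); print(o['position'],o['clock'],o['grip_width'])
E
python3 w.py; python3 v.py c10.png
```

```text
side red 12 [ 38. -56.]
side red 21 [-42.  49.]
side green 13 [  2. -56.]
side green 17 [63. 58.]
scene red 7 [ 34. -53.]
scene green 18 [ -7. -52.]
wrist red 987 [-44.  51.]
wrist red 756 [ 36. -53.]
wrist red 649 [61. 12.]
wrist green 890 [  0. -54.]
[0.58558815 0.2007552  0.06532123] 16.0833 0.03140207418785987
red [(987, (np.int64(256), np.int64(33))), (756, (np.int64(94), np.int64(172))), (650, (np.int64(197), np.int64(209)))]
green [(891, (np.int64(84), np.int64(115)))]
[0.58568209 0.20068296 0.06529981] [-1.57080838e+00  4.03591917e-06  1.42060830e+00] 16.2333 0.03097112339786965 [-0.35991651 -0.40525998 -1.45628184]
```

```bash
cat > g.py <<'E'
from h import *
o=monitor.observe(); P=np.array(o['position']); u=np.array([.989,-.149,0])
for n in('side','scene'):
    c=grab_frame(n); h=cv2.cvtColor(c['frame'],cv2.COLOR_RGB2HSV)
    m=(h[...,0]>42)&(h[...,0]<85)&(h[...,1]>120)&(h[...,2]>25)
    k=cv2.connectedComponentsWithStats(m.astype(np.uint8)); q=proj(c,[P+u*s for s in(-.08,0,.08)])
    print(n,'shaker -x,mid,+x px',np.round(q).tolist())
    print([(int(a[4]),np.round(b).tolist()) for a,b in zip(k[2][1:],k[3][1:]) if a[4]>3 and np.linalg.norm(b-q[1])<60])
E
python3 g.py
```

```text
side shaker -x,mid,+x px [[231.0, 255.0], [210.0, 247.0], [189.0, 239.0]]
[(12, [243.0, 240.0]), (17, [212.0, 258.0])]
scene shaker -x,mid,+x px [[334.0, 229.0], [321.0, 245.0], [307.0, 262.0]]
[(14, [304.0, 226.0])]
```

Call:
drive_tool:
  steps: [28, -3, 0.4, 0, 0, 28, -5.9, 0.9, 0, 0, 28, -5.9, 0.9, 0, 0, 28, -4, 0.6, 0, 0, 28, -1, 0.2, 0, 0]

```text
clock: 16.75
position: [0.5649, 0.204, 0.0654]
tool_rot: [-1.57, 0.0, 1.421]
force: [0.4, 0.2, -1.9]
grip_width: 0.0314
```

Call:
drive_tool:
  steps: [28, 0, 0, 0, 0, 28, -7.9, 1.2, 0, 0, 28, -16.8, 2.5, 0, 0, 28, -25.7, 3.9, 0, 0, 28, -33.6, 5.0, 0, 0]

```text
clock: 17.17
position: [0.4818, 0.2159, 0.0652]
tool_rot: [-1.572, -0.001, 1.419]
force: [0.2, 0.4, -2.0]
grip_width: 0.0312
```

Call:
drive_tool:
  steps: [28, 33.6, -5.0, 0, 0, 28, 27.7, -4.2, 0, 0, 28, 21.8, -3.3, 0, 0, 28, 15.8, -2.4, 0, 0, 28, 9.9, -1.5, 0, 0]

```text
clock: 17.58
position: [0.5921, 0.1992, 0.0652]
tool_rot: [-1.572, -0.0, 1.419]
force: [-0.0, 0.5, -1.4]
grip_width: 0.0312
```

Call:
drive_tool:
  steps: [28, 4, -0.6, 0, 0, 28, 0, 0, 0, 0, 28, 0, 0, 0, 0, 28, 0, 0, 0, 0, 28, 0, 0, 0, 0]

```text
clock: 18.0
position: [0.594, 0.1996, 0.0654]
tool_rot: [-1.571, 0.0, 1.421]
force: [-0.2, 0.4, -2.2]
grip_width: 0.0314
```

```bash
python3 w.py; python3 v.py c11.png;python3 g.py
```

```text
side red 12 [ 38. -56.]
side red 21 [-42.  49.]
side green 13 [  2. -56.]
side green 17 [63. 58.]
scene red 7 [ 34. -53.]
scene green 13 [ -4. -53.]
wrist red 982 [-44.  51.]
wrist red 787 [ 36. -53.]
wrist red 666 [61. 12.]
wrist green 928 [  0. -54.]
[0.59444008 0.19943815 0.06541795] 18.15 0.031021120471904078
red [(979, (np.int64(256), np.int64(16))), (787, (np.int64(92), np.int64(158))), (669, (np.int64(196), np.int64(196)))]
green [(933, (np.int64(81), np.int64(99)))]
[0.5945975  0.19932408 0.06534635] [-1.57080921e+00  1.47956329e-05  1.42073014e+00] 18.3 0.031463523091835685 [ 0.74904372 -1.45871835 -1.27613514]
side shaker -x,mid,+x px [[229.0, 254.0], [207.0, 246.0], [186.0, 238.0]]
[(11, [243.0, 240.0]), (17, [212.0, 258.0])]
scene shaker -x,mid,+x px [[333.0, 231.0], [320.0, 247.0], [306.0, 264.0]]
[(9, [303.0, 226.0])]
```

Call:
drive_tool:
  steps: [28, -4.9, 0.7, 8, 0, 28, -9.9, 1.5, 16, 0, 28, -14.8, 2.2, 18, 0, 28, -16.8, 2.5, 18, 0, 28, -14.8, 2.2, 16, 0]

```text
clock: 18.82
position: [0.5323, 0.2086, 0.1427]
tool_rot: [-1.571, -0.0, 1.421]
force: [-0.0, 0.3, -1.8]
grip_width: 0.0314
```

Call:
drive_tool:
  steps: [28, -10.9, 1.6, 12, 0, 28, -6.9, 1.0, 6, 0, 28, -4, 0.6, 2, 0, 28, 0, 0, 0, 0, 28, 0, 0, 0, 0]

```text
clock: 19.23
position: [0.5119, 0.2114, 0.1609]
tool_rot: [-1.571, 0.0, 1.421]
force: [0.8, -0.1, -2.3]
grip_width: 0.0313
```

```bash
python3 w.py; python3 g.py; python3 - <<'E'
from h import *
a=grab_frame('scene');b=grab_frame('wrist')
f=lambda c,q:cv2.resize(c['frame'][q[1]:q[3],q[0]:q[2],::-1],(400,300),interpolation=cv2.INTER_CUBIC)
cv2.imwrite('pics/c12.png',np.hstack([f(a,(260,180,380,270)),f(b,(0,0,512,384))]))
E
```

```text
side red 19 [63. 11.]
side red 21 [-42.  49.]
side green 20 [63. 56.]
scene red 8 [-47.  50.]
scene red 7 [ 34. -53.]
scene green 9 [ -3. -54.]
wrist red 260 [ 36. -53.]
wrist green 291 [  0. -54.]
wrist green 242 [61. 58.]
[0.51188545 0.21127862 0.16054042] 19.3833 0.031386461732573874
side shaker -x,mid,+x px [[252.0, 245.0], [228.0, 236.0], [206.0, 228.0]]
[(18, [212.0, 258.0])]
scene shaker -x,mid,+x px [[350.0, 194.0], [338.0, 209.0], [324.0, 225.0]]
[(9, [303.0, 226.0])]
```

Call:
drive_tool:
  steps: [28, 4, -0.6, -8, 0, 28, 8.9, -1.3, -16, 0, 28, 12.9, -1.9, -20, 0, 28, 13.8, -2.1, -20, 0, 28, 10.9, -1.6, -16, 0]

```text
clock: 20.0
position: [0.5629, 0.2035, 0.0792]
tool_rot: [-1.57, 0.001, 1.421]
force: [0.1, -0.1, -1.2]
grip_width: 0.0316
```

Call:
drive_tool:
  steps: [28, 5.9, -0.9, -10, 0, 28, 3, -0.4, -6, 0, 28, 0, 0, 0, 0, 28, 0, 0, 0, 0, 28, 0, 0, 0, 0]

```text
clock: 20.42
position: [0.571, 0.2032, 0.0662]
tool_rot: [-1.572, -0.001, 1.421]
force: [-0.2, -0.2, -1.9]
grip_width: 0.0316
```

Call:
drive_tool:
  steps: [28, -9.9, 1.5, 0, 0, 28, -19.8, 3.0, 0, 0, 28, -29.7, 4.5, 0, 0, 28, -37.6, 5.7, 0, 0, 28, 37.6, -5.7, 0, 0]

```text
clock: 20.83
position: [0.4891, 0.2103, 0.0618]
tool_rot: [-1.549, 0.013, 1.435]
force: [-1.8, 1.7, -3.5]
grip_width: 0.0314
```

Call:
drive_tool:
  steps: [28, 31.6, -4.8, 0, 0, 28, 25.7, -3.9, 0, 0, 28, 19.8, -3.0, 0, 0, 28, 13.8, -2.1, 0, 0, 28, 7.9, -1.2, 0, 0]

```text
clock: 21.25
position: [0.6115, 0.1965, 0.066]
tool_rot: [-1.572, -0.0, 1.42]
force: [-0.7, 0.3, -2.2]
grip_width: 0.0314
```

Call:
drive_tool:
  steps: [28, 3, -0.4, 0, 0, 28, 0, 0, 0, 0, 28, 0, 0, 0, 0, 28, 0, 0, 0, 0, 28, 0, 0, 0, 0]

```text
clock: 21.67
position: [0.6129, 0.1968, 0.0655]
tool_rot: [-1.571, 0.0, 1.421]
force: [-0.2, -0.7, -2.2]
grip_width: 0.0311
```

```bash
python3 w.py
```

```text
side red 12 [ 38. -56.]
side red 21 [-42.  49.]
side green 13 [  2. -56.]
side green 20 [ 8. 14.]
side green 17 [63. 58.]
scene red 8 [ 34. -52.]
wrist red 842 [ 36. -53.]
wrist red 713 [61. 12.]
wrist green 1019 [ -0. -54.]
wrist green 922 [ 2. 13.]
[0.61321251 0.19653841 0.06534581] 21.8167 0.03158996709635694
```

Call:
drive_tool:
  steps: [28, 0, 0, 20, 0, 28, 0, 0, 30, 0, 28, 0, -10, 20, 0, 28, -6, -25, 0, 0, 28, -6, -35, 0, 0]

```text
clock: 22.23
position: [0.6016, 0.1287, 0.1367]
tool_rot: [-1.573, -0.002, 1.424]
force: [0.7, -0.6, -2.9]
grip_width: 0.0317
```

Call:
drive_tool:
  steps: [28, -8, -35, 0, 0, 28, -8, -35, 0, 0, 28, -8, -35, 0, 0, 28, -8, -35, 0, 0, 28, -8, -35, 0, 0]

```text
clock: 22.65
position: [0.5608, -0.0501, 0.1355]
tool_rot: [-1.571, 0.0, 1.421]
force: [1.0, -0.7, -0.9]
grip_width: 0.0319
```

Call:
drive_tool:
  steps: [28, -6, -35, 0, 0, 28, -5, -30, 0, 0, 28, 0, -25, 0, 0, 28, 0, -15, -15, 0, 28, 0, -7, -30, 0]

```text
clock: 23.07
position: [0.5519, -0.1642, 0.0925]
tool_rot: [-1.576, 0.002, 1.417]
force: [0.9, -0.5, -1.5]
grip_width: 0.0315
```

Call:
drive_tool:
  steps: [28, 0, 0, -30, 0, 28, 0, 0, -18, 0, 28, 0, 0, -8, 0, 28, 0, 0, -5, 0, 28, 0, 0, 0, 0]

```text
clock: 23.48
position: [0.5505, -0.1604, 0.0291]
tool_rot: [-1.57, -0.0, 1.421]
force: [-0.0, -0.3, -1.5]
grip_width: 0.0314
```

Call:
drive_tool:
  steps: [28, 0, 0, -3, 0, 28, 0, 0, -2, 0, 28, 0, 0, -1, 0, 28, 0, 0, 0, 0, 28, 0, 0, 0, 0]

```text
clock: 23.9
position: [0.5507, -0.1607, 0.0237]
tool_rot: [-1.571, 0.0, 1.421]
force: [0.3, -0.6, -2.0]
grip_width: 0.0315
```

```bash
python3 w.py; python3 -c "
from h import *
o=monitor.observe();print(o['force'],o['tool_rot'])"
```

```text
side red 12 [ 38. -56.]
side red 19 [63. 11.]
side red 21 [-42.  49.]
side green 13 [  2. -56.]
side green 20 [ 4. 11.]
side green 20 [63. 56.]
scene red 8 [-47.  50.]
scene red 7 [ 34. -53.]
scene green 9 [ -3. -54.]
scene green 14 [-1. 12.]
[ 0.550561   -0.16069351  0.02348832] 24.05 0.03147142514163416
[ 0.7084094  -0.43809079 -0.80157055] [-1.57103860e+00  1.02609257e-04  1.42060709e+00]
```

Call:
drive_tool:
  steps: [28, 0, 0, -1, 0, 28, 0, 0, -1, 0, 28, 0, 0, -1, 0, 28, 0, 0, 0, 0, 28, 0, 0, 0, 0]

```text
clock: 24.47
position: [0.5506, -0.1606, 0.0217]
tool_rot: [-1.571, 0.001, 1.421]
force: [-11.1, 1.5, 31.3]
grip_width: 0.0312
```

Call:
drive_tool:
  steps: [40, 0, 0, 0, 0, 55, 0, 0, 0, 0, 70, 0, 0, 0, 0, 70, 0, 0, 0, 0, 70, 0, 0, 0, 0]

```text
clock: 24.88
position: [0.5505, -0.1606, 0.0202]
tool_rot: [-1.571, -0.0, 1.421]
force: [-0.8, 0.3, -0.1]
grip_width: 0.0703
```

Call:
drive_tool:
  steps: [70, 0, 0, 5, 0, 70, 0, 0, 20, 0, 70, 0, 0, 35, 0, 70, 0, 0, 40, 0, 70, 0, 0, 30, 0]

```text
clock: 25.3
position: [0.5507, -0.1605, 0.1532]
tool_rot: [-1.572, -0.0, 1.421]
force: [-0.6, -1.0, 0.6]
grip_width: 0.0699
```

```bash
python3 - <<'E'
from fit import *
o=monitor.observe(); print(o['position'],o['tool_rot'],o['force'],o['clock'])
s=grab_frame('side'); w=grab_frame('wrist')
print(fit([(s,yellow(s))],[.551,-.16,-.15],box(.166,.032,.046)),fit([(w,yellow(w))],[.551,-.16,-.15],box(.166,.032,.046)))
ts=traymask(s,np.array([[290,400],[345,315],[415,340],[372,435]])/1.5)
print(fit([(s,ts)],[.5085,.1595,-.15],box(.15,.21,.03)))
E
```

```text
[ 0.55067702 -0.16047293  0.15317511] [-1.57188200e+00 -1.12625554e-04  1.42094619e+00] [-0.58575628 -0.99310418  0.59241622] 25.3
(array([ 0.54971126, -0.16030161, -0.155029  ]), np.float64(0.04153581197447065)) (array([ 0.55007515, -0.15932495, -0.1494676 ]), np.float64(0.023980292163225947))
(array([ 0.50926514,  0.15815109, -0.14963112]), np.float64(0.01710064187961724))
```

Call:
drive_tool:
  steps: [70, -4.2, 20, 2, 0, 70, -4.2, 35, 0, 0, 70, -4.2, 38, 0, 0, 70, -4.2, 38, 0, 0, 70, -4.2, 38, 0, 0]

```text
clock: 25.82
position: [0.5288, 0.0098, 0.1523]
tool_rot: [-1.571, 0.0, 1.42]
force: [1.3, 0.5, -0.8]
grip_width: 0.0702
```

Call:
drive_tool:
  steps: [70, -4.2, 38, 0, 0, 70, -4.2, 38, 0, 0, 70, -4.2, 36, 0, 0, 70, -4.2, 25, 0, 0, 70, -4.2, 13, 0, 0]

```text
clock: 26.23
position: [0.5076, 0.1623, 0.1523]
tool_rot: [-1.57, -0.001, 1.424]
force: [-0.4, 0.3, 1.4]
grip_width: 0.0703
```

Call:
drive_tool:
  steps: [70, 0, 0, -8, 0, 70, 0, 0, 0, 0, 70, 0, 0, 0, 0, 70, 0, 0, 0, 0, 70, 0, 0, 0, 0]

```text
clock: 26.65
position: [0.5088, 0.1573, 0.1444]
tool_rot: [-1.571, 0.0, 1.419]
force: [0.5, 0.3, -0.1]
grip_width: 0.0697
```

```bash
python3 - <<'E'
from fit import *
o=monitor.observe(); P=np.array(o['position']); print(P,o['tool_rot'],o['clock'])
w=grab_frame('wrist'); im=w['frame'].copy()
M=rot([0,0,-.1495])
def dr(P0,col):
    q=proj(w,np.array(P0)@M.T+[.5088,.159,0]).astype(int); cv2.polylines(im,[q],True,col,1)
dr([[a,b,.073] for a,b in((-.045,-.009),(.045,-.009),(.045,.009),(-.045,.009))],(255,255,0))
dr([[a,b,.03] for a,b in((-.075,-.105),(.075,-.105),(.075,.105),(-.075,.105))],(0,0,255))
cv2.imwrite('pics/c13.png',cv2.resize(im[...,::-1],(768,576)))
E
```

```text
[0.50876734 0.15733077 0.14435466] [-1.57080232e+00  3.21271002e-04  1.41910480e+00] 26.65
```

View pics/c13.png

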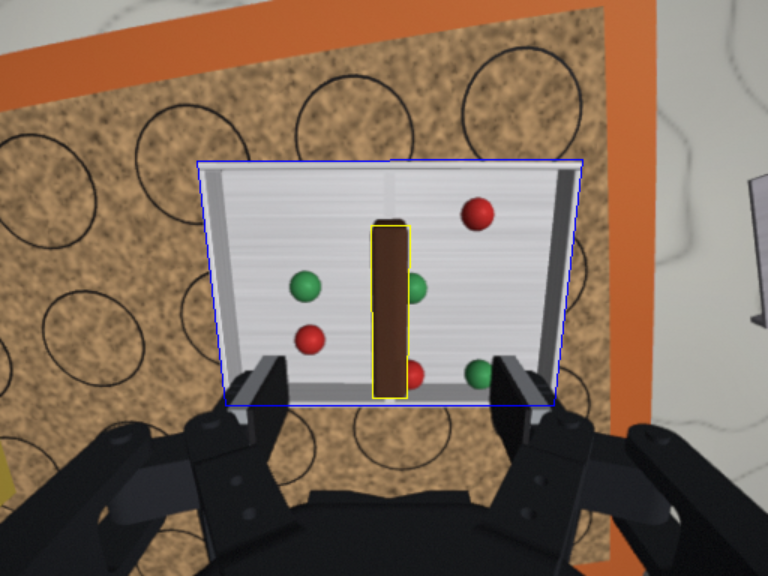

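Call:
drive_tool:
  steps: [60, 0, 1.6, -20, 0, 55, 0, 0, -28, 0, 55, 0, 0, -22, 0, 55, 0, 0, -14, 0, 55, 0, 0, -8, 0]
  grip_force: 90

```text
clock: 27.12
position: [0.508, 0.1593, 0.0507]
tool_rot: [-1.569, 0.001, 1.42]
force: [0.6, 0.5, -0.2]
grip_width: 0.0548
```

Call:
drive_tool:
  steps: [55, 0, 0, 0, 0, 35, 0, 0, 0, 0, 25, 0, 0, 0, 0, 14, 0, 0, 0, 0, 14, 0, 0, 0, 0]

```text
clock: 27.53
position: [0.509, 0.1598, 0.0535]
tool_rot: [-1.572, -0.0, 1.42]
force: [-2.6, -3.0, 11.6]
grip_width: 0.017
```

Call:
drive_tool:
  steps: [14, 0, 0, 0, 0, 14, 0, 0, 0, 0, 14, 0, 0, 0, 0, 14, 0, 0, 0, 0, 14, 0, 0, 0, 0]

```text
clock: 27.95
position: [0.509, 0.1598, 0.0535]
tool_rot: [-1.572, -0.0, 1.42]
force: [-2.1, -2.0, 10.2]
grip_width: 0.0168
```

Gripped. Lift slowly by 102 mm.

Call:
drive_tool:
  steps: [14, 0, 0, 1, 0, 14, 0, 0, 2, 0, 14, 0, 0, 4, 0, 14, 0, 0, 6, 0, 14, 0, 0, 8, 0]

```text
clock: 28.37
position: [0.5083, 0.1599, 0.0737]
tool_rot: [-1.57, 0.0, 1.421]
force: [0.2, -0.7, -3.1]
grip_width: 0.017
```

Call:
drive_tool:
  steps: [14, 0, 0, 10, 0, 14, 0, 0, 11, 0, 14, 0, 0, 12, 0, 14, 0, 0, 12, 0, 14, 0, 0, 11, 0]

```text
clock: 28.78
position: [0.5086, 0.16, 0.1309]
tool_rot: [-1.571, -0.0, 1.421]
force: [0.5, -0.1, -3.7]
grip_width: 0.017
```

Call:
drive_tool:
  steps: [14, 0, 0, 10, 0, 14, 0, 0, 8, 0, 14, 0, 0, 5, 0, 14, 0, 0, 3, 0, 14, 0, 0, 1, 0]

```text
clock: 29.2
position: [0.5086, 0.1599, 0.1566]
tool_rot: [-1.571, -0.0, 1.421]
force: [0.0, 0.0, -3.6]
grip_width: 0.017
```

Call:
drive_tool:
  steps: [14, 0, 0, 0, 0, 14, 0, 0, 0, 0, 14, 0, 0, 0, 0, 14, 0, 0, 0, 0, 14, 0, 0, 0, 0]

```text
clock: 29.62
position: [0.5084, 0.16, 0.156]
tool_rot: [-1.57, 0.0, 1.421]
force: [0.4, -0.1, -4.0]
grip_width: 0.0169
```

```bash
python3 - <<'E'
from fit import *
o=monitor.observe(); P=np.array(o['position']); print(P,o['tool_rot'],o['clock'],o['force'],o['moment'],o['grip_width'])
w=grab_frame('wrist');s=grab_frame('side')
im=w['frame'].copy(); M=rot([0,0,-.1495]); dz=P[2]-.0535
def dr(P0,col):
    q=proj(w,np.array(P0)@M.T+[.5088,.159,dz]).astype(int); cv2.polylines(im,[q],True,col,1)
dr([[a,b,.073] for a,b in((-.045,-.009),(.045,-.009),(.045,.009),(-.045,.009))],(255,255,0))
dr([[a,b,.03] for a,b in((-.075,-.105),(.075,-.105),(.075,.105),(-.075,.105))],(0,0,255))
cv2.imwrite('pics/c14.png',np.hstack([cv2.resize(im[...,::-1],(400,300)),cv2.resize(s['frame'][110:320,130:410,::-1],(400,300))]))
print(fit([(s,yellow(s))],[.551,-.16,-.15],box(.166,.032,.046)))
E
```

```text
[0.50836094 0.15999319 0.15603373] [-1.57035644e+00  1.82779971e-04  1.42076947e+00] 29.6167 [ 0.40574929 -0.05922382 -3.96176011] [-0.01826473  0.06281189  0.02289016] 0.016908418256527908
(array([ 0.5484638 , -0.16103063, -0.18269985]), np.float64(0.4493198322593843))
```

View pics/c14.png

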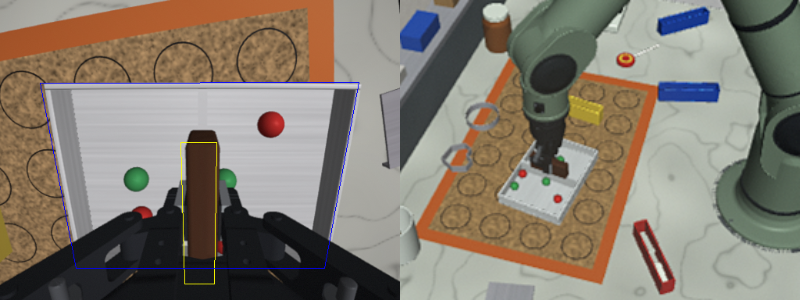

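```bash
python3 -c "
from h import *
print(workorder.job_done()); o=monitor.observe(); print(o['position'],o['force'],o['clock'])"
```

```text
the job is handed in; nothing more can be done
None
the job is handed in; nothing more can be done
```

I emptied the yellow shaker into the tray, stood it back upright on the counter, and handed the job in while holding the tray about 10 cm up. No verdict came back from the hand-in.

- **Shaking:** The move interface cannot tilt the tool. So I held the shaker level, low over each compartment, and threw the balls out with gentle run-ups and sharp reversals. The last green ball needed four throws, each one harder than or about as hard as the one before.
- **Balls:** All six were in the tray, two on the −y side and four on the +y side, both before the grasp and with the shaker still held. After the lift none had fallen out. Some were partly hidden by the gripper in the last picture.
- **Shaker:** The camera fits showed it upright, let go at about (0.55, −0.16). A final side-camera fit was poor because the arm hid most of it, so that last reading is weak.
- **Tray:** The gripper had risen 102 mm and was carrying about 4 N. The rim outline I could see matched a level tray. The drawn handle outline was slightly off along its length; I took this to be a drawing error, not tilt.
- **Bystanders:** I planned the moves to stay clear of them, but did not measure their positions again at the end. The last side view showed nothing displaced.

The job took about 30 s of robot time against the 72 s limit. I viewed 12 pictures, the most allowed.

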